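# Set out the blood-smear staining line

### The job

Set out the blood-smear staining line on the grey mat: stand the three stain jars in one straight row between the smear tray and the drying rack, in line with both and with equal gaps, in the order the slides pass through them: turquoise fixative next to the smear tray, red in the middle, blue next to the drying rack. Stand the timer on the mat directly behind the red jar as seen from the robot's side, a few centimetres clear of it and square to the row, with its screen facing the jars. Keep the jars upright, and leave the yellow-lidded jar and the specimen pot where they stand in the steel tray.

Things in the scene. Friction and masses are not known exactly. Their poses are not given: they have to be found in the camera images.
- fix_jar_mid (a point): Fixative jar: closed round screw-lid jar, 50 mm in diameter and 95 mm tall, pale turquoise body and turquoise lid 21 mm deep. This point is its centre, half-way up (47.5 mm above its foot). Starts upright in the steel supply tray; weighs 120 to 210 g.
- red_jar_mid (a point): Red stain jar: closed round screw-lid jar, 50 mm in diameter and 95 mm tall, red body and red lid 21 mm deep. This point is its centre, half-way up (47.5 mm above its foot). Starts upright in the steel supply tray; weighs 120 to 210 g.
- blue_jar_mid (a point): Blue stain jar: closed round screw-lid jar, 50 mm in diameter and 95 mm tall, dark blue body and blue lid 21 mm deep. This point is its centre, half-way up (47.5 mm above its foot). Starts upright in the steel supply tray; weighs 120 to 210 g.
- timer_mid (a point): White digital bench timer, 52 mm wide (its y), 44 deep (its x), 57 tall, about 90 g: black foot plate 8 mm thick, white body 16 mm thick leaning back 20 degrees towards +x. Dark screen and buttons on its front (its own -x). Its sides (+y, -y) are flat, upright and 52 mm apart. This point: its centre, 31 mm above its underside. Starts upright in the steel tray, turned by up to about 1 rad.
- mat: Flat grey staining mat, fixed: 190 mm deep (its x, away from the robot), 410 wide (its y, to the left), 3 thick. Origin at the centre of its underside. Lies on the robot's left or right, turned slightly. Smear tray on one end, drying rack on the other, both nearer its front edge, so that the strip along its back is free.
- smear_tray: White shallow tray with two glass slides lying flat in it, each with a red smear, waiting to be stained; fixed on the left or right end of the mat. 90 mm along the mat's x, 75 along its y, 10 high. Origin at the centre of its underside, 45 mm nearer the robot than the mat's centre line and 158 mm to one side of its middle.
- drying_rack: Green slotted rack with four glass slides standing on edge, fixed on the other end of the mat: 90 mm along the mat's x, 75 along its y, 38 high. Origin at the centre of its underside, 316 mm from the smear tray's. The free space between tray and rack is 241 mm: three 50 mm jars with four equal gaps stand 73 mm apart, the middle one half-way.
- supply_tray: Shallow stainless-steel tray, fixed, on the other side from the mat: 260 mm (x) by 320 (y), rim 10 high, floor 3 thick. At the start it holds the four jars, the timer and the pot, upright, in two rows of three, about 100 mm apart, in any order. Origin at the centre of its underside.
- amber_jar_mid (a point): Iodine jar, not used in this stain and to be left alone: closed round screw-lid jar, 50 mm in diameter and 95 mm tall, brown body and yellow lid 21 mm deep. This point is its centre, half-way up (47.5 mm above its foot). Starts upright in the steel supply tray; weighs 160 g.
- pot_mid (a point): Specimen pot, to be left alone: whitish, 42 mm in diameter, white screw lid 47 mm in diameter, 62 mm tall, in the steel tray. This point is its centre, half-way up (31 mm above its foot).
Mind the look-alikes: they are no part of the job. Of the things that look like the part that bears blue_jar_mid, take the one that is farthest from the robot's base at the start.

How it is judged:
By the outcome, as a careful person would: the job done as asked, in the order asked, and still so for the second after the job is handed in, with the robot touching nothing.
It also fails if it takes over 104 s, if anything falls off the work surface, if the arm or the gripper's body presses on something with over 40 N, if the wrist force passes 120 N, or if a joint passes its speed limit or range.

### The arm

A 6-joint arm with a two-finger parallel gripper is mounted at the origin on the work surface. World frame = base frame: x ahead of the robot, y to its left, z up, the work surface at z = 0. Lengths are in mm, angles in rad, forces in N, time in s.
With the tool pointing down it reaches from about 350 to 975 mm from the base axis. Payload 7.1 kg.
Tool frame: the origin (TCP) lies between the finger pads; the fingertips stand 19 mm ahead of it and the grasp point (between the pads) is the TCP; z points along the fingers, y is the line along which they close (so a half turn about z gives the same grasp; the last joint's range is limited). The gripper opens to 88 mm and grips with 3 to 60 N. Pads are 20 mm wide; open, the fingers measure 115 mm over their backs; the gripper's body (75 mm by 178 mm) begins 61 mm behind the grasp point.
Start: joints at [-1.139, 0.423, 1.63, -0, 1.089, -0.019], TCP at [272.318, -562.537, 241.675] pointing down, gripper open.
Joint ranges: [-3, 3], [-0.9, 2.11], [0.09, 2.58], [-1.31, 4.45], [0.11, 2.69], [-2.54, 2.54]. Speed limits (rad/s): [2.39, 2.39, 3.01, 3.14, 3.14, 3.14].

### API

Orientations are given as a rotation vector (axis times angle).
In Python, from workcell import ctrl gives the robot as it stands.
- The arm moves only by the tool arm_command, never from a script. Its argument "series" is a list of rows, each an object with "linear": the shift along the tool's x, y, z in m, a list of three; "turn": the turn about the tool's z in rad. A call has 1 to 10 rows; each row shifts and turns the commanded pose from where the row before left it, along the tool's axes as they then stand; what a row does not reach is not made up. A row lasts 1/10 s, in which the tool goes at most 50 mm and 8.59 degrees, less where a joint would pass 70% of its speed; a pose out of reach is approached as far as the arm can. A call with a gripper value outside its range is refused whole. "jaw" is the opening, from -1 (shut) to 1 (fully open), set as the call begins (left out, the last holds). The fingers move at their own pace and stop on an object; the grip force is fixed at half the most. Time passes only in rows, so rows that do not move let the fingers close. It gives the time, the measured TCP pose, the force, the opening and the grip force at its end, in the units of the state.
- ctrl.get_obs(): the state, without advancing time (a new reading comes with each control period).
- ctrl.get_image(name): name is "side" or "top"; returns a dict with "frame" (480x640x3 uint8, blue, green, red), "fx", "fy", "cx", "cy" (pixels), "rvec" (rotation vector, rad) and "tvec" (3), from world to camera coordinates, as OpenCV has them. Camera axes: x right, y down, z forward; pixel columns grow to the right and rows downward; lengths in mm; the calibration is good to about 2 mm. A picture is of the moment at which its call begins. There is no depth.
- ctrl.close_job(): hands the job in; it is judged then, once.
The state is a dict: "t": time; "qpos": joint angles; "qvel": joint speeds; "joint_torque": joint torques, N m; "ee_pos": TCP position; "orientation": TCP orientation; "ft_force": force on the tool from outside, world axes, zero at the start; "moment": the same for the moment, N m; "width": finger opening in mm; "grasp_force": force on a finger pad.
Only numpy, scipy, OpenCV 4.12 (cv2) and the standard library are available. Lean on these libraries where they do the work, as an engineer would, in place of code of your own. Each camera call takes 0.05 s, during which the arm holds its last target. There are 200 camera calls.

## Working session

There is one attempt and no reset: what is moved stays moved. The work goes in short steps, Python scripts to look and compute and a tool call to move; the robot and the scene stay as the last step left them, time stands still between calls to the robot, and variables do not carry over. Pictures are saved under pics/ and viewed, at most 14 in all, crops included, and the job is handed in when it is done.

Besides the shell and the picture viewer there is one more tool, called after "Request:" in YAML: its name, and indented under it one key for each argument. arm_command: Moves the arm, as the interface text tells. Its arguments: {"type":"object","properties":{"series":{"type":"array"},"jaw":{"type":"number"}},"required":["series"]}

```bash
mkdir -p pics
python3 - <<'E'
from workcell import ctrl
import cv2,json
for n in("top","side"):
    d=ctrl.get_image(n); cv2.imwrite(f"pics/{n}0.png",d["frame"])
    print(n,{k:v for k,v in d.items() if k!="frame"})
print(ctrl.get_obs())
E
```

```text
top {'fx': 595.2723477920129, 'fy': 595.2723477920129, 'cx': 322.15091383130857, 'cy': 238.34926264561832, 'rvec': array([ 2.13516302, -2.17323959,  0.15946204]), 'tvec': array([   1.46167661,  472.26394409, 1163.03283942])}
side {'fx': 535.287260092587, 'fy': 535.287260092587, 'cx': 316.67511564350707, 'cy': 243.5873753707861, 'rvec': array([ 0.95274124, -2.58177069,  0.94923431]), 'tvec': array([336.21852228, 272.10089697, 956.82595711])}
{'t': 0.1, 'qpos': array([-1.13899967e+00,  4.23749137e-01,  1.63059340e+00, -3.37343834e-05,
        1.08857559e+00, -1.90086839e-02]), 'qvel': array([ 0.00030154, -0.00203302, -0.00117128, -0.00028858,  0.00070758,
        0.00033349]), 'joint_torque': array([ 2.06064451e-04, -5.45611989e+01, -2.74320477e+01,  6.44551311e-02,
        1.88499084e-02, -3.72277100e-05]), 'ee_pos': array([ 272.12431729, -562.13702123,  240.99687307]), 'orientation': array([-3.06085943e+00, -7.01877769e-01,  4.72418723e-04]), 'ft_force': array([-0.25521636, -0.0928182 , -0.60447151]), 'moment': array([-0.0100468 ,  0.00078822, -0.03431395]), 'grasp_force': 0.0, 'width': 88.01875293514533}
```

View pics/top0.png

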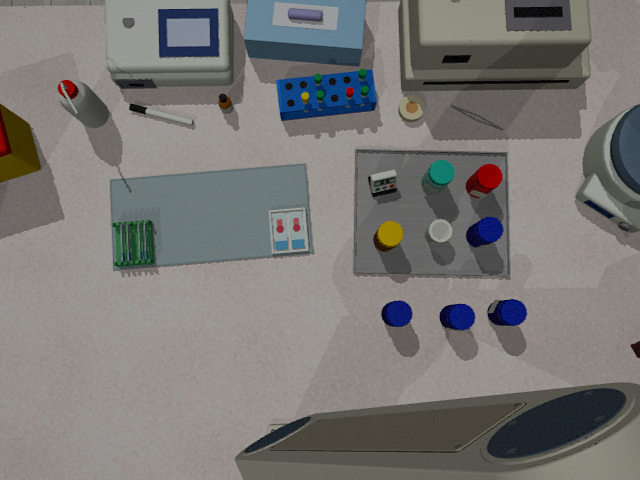

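View pics/side0.png

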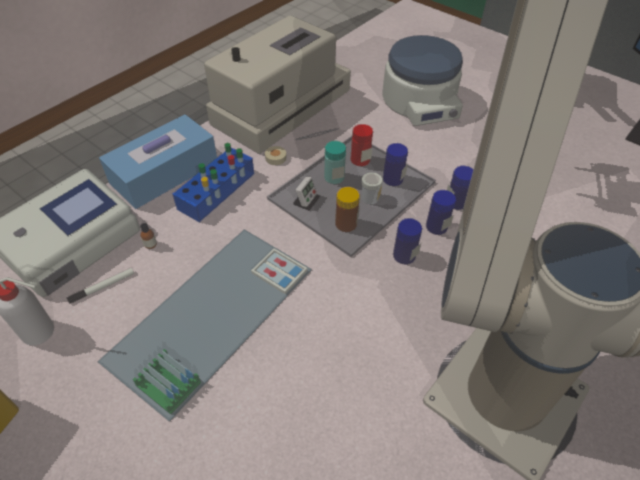

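Top view: the mat is on the left (110–312, 165–270), with the rack at (134,243) and the smear tray at (289,231). The steel tray holds the timer (382,182), turquoise (440,175), red (485,180), yellow (389,235), pot (440,231) and blue (487,232).

Blue candidates are (487,232), (397,314), (458,317) and (508,312). The one in the steel tray at (487,232) is farthest from the base (the robot is at the bottom) and the only one in the tray, so it fits. I'll confirm it in an enlarged crop.

```bash
cat > h.py <<'E'
import cv2,numpy as np
from workcell import ctrl
def ray(d,uv,z):
    "pixels -> world points on plane z"
    K=np.array([[d["fx"],0,d["cx"]],[0,d["fy"],d["cy"]],[0,0,1]])
    R=cv2.Rodrigues(d["rvec"])[0]; C=-R.T@d["tvec"]
    uv=np.atleast_2d(np.array(uv,float)); r=np.c_[uv,np.ones(len(uv))]@np.linalg.inv(K).T@R
    return C+r*((z-C[2])/r[:,2])[:,None]
def proj(d,p):
    K=np.array([[d["fx"],0,d["cx"]],[0,d["fy"],d["cy"]],[0,0,1]])
    return cv2.projectPoints(np.atleast_2d(np.array(p,float)),d["rvec"],d["tvec"],K,None)[0][:,0]
def blobs(img,lo,hi,amin=30):
    m=cv2.inRange(cv2.cvtColor(img,cv2.COLOR_BGR2HSV),lo,hi)
    c,_=cv2.findContours(m,cv2.RETR_EXTERNAL,cv2.CHAIN_APPROX_NONE)
    return [x for x in c if cv2.contourArea(x)>amin]
E
python3 - <<'E'
from h import *
d=ctrl.get_image("top"); f=d["frame"]
cv2.imwrite("pics/crop1.png",cv2.resize(f[145:335,350:535],None,fx=4.1,fy=3.1*1.0,interpolation=cv2.INTER_CUBIC) if 0 else cv2.resize(f[145:335,350:535],None,fx=3.1,fy=3.1,interpolation=cv2.INTER_CUBIC))
cv2.imwrite("pics/crop2.png",cv2.resize(f[155:280,100:325],None,fx=3.5,fy=3.5,interpolation=cv2.INTER_CUBIC))
hsv=cv2.cvtColor(f,cv2.COLOR_BGR2HSV)
for p in[(200,200),(440,173),(487,175),(485,228),(390,235),(440,231),(100,150)]: print(p,hsv[p[1],p[0]])
s=ctrl.get_image("side");cv2.imwrite("pics/s.png",s["frame"])
E
```

```text
(200, 200) [ 93  26 120]
(440, 173) [ 86 230 124]
(487, 175) [  0 255 135]
(485, 228) [115 244 115]
(390, 235) [ 25 255 154]
(440, 231) [ 37  17 136]
(100, 150) [ 10  20 112]
```

View pics/crop1.png

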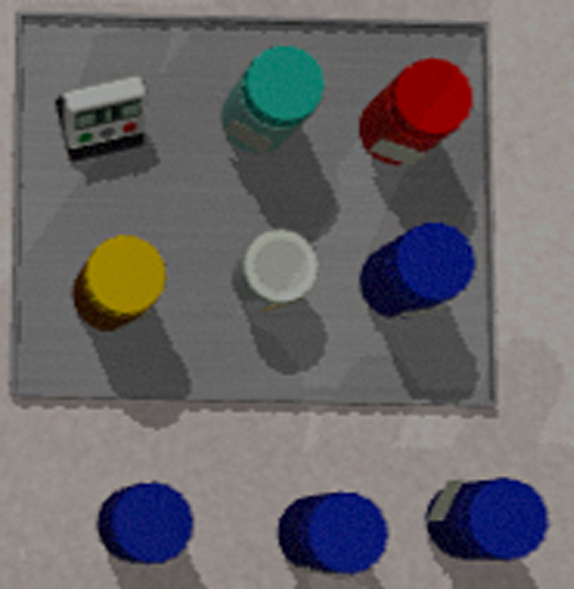

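View pics/crop2.png

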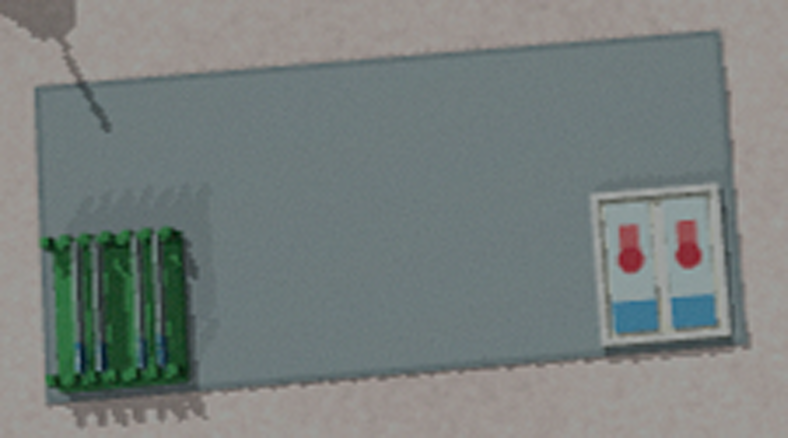

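The crop confirms the target blue jar in the steel tray, lid at about (490,229) in the full image. The timer's screen already faces the robot. The other crop shows the mat corners near (111,180), (305,164), (313,254) and (114,270).

```bash
cat > meas.py <<'E'
from h import *
d=ctrl.get_image("top"); f=cv2.bilateralFilter(d["frame"],7,25,5); hsv=cv2.cvtColor(f,cv2.COLOR_BGR2HSV)
# lids: seeded flood fill on the lit lid top
for n,s,z in(("fix",(442,172),98),("red",(490,176),98),("blue",(491,229),98),("amber",(390,234),98),("pot",(440,231),65)):
    m=np.zeros((482,642),np.uint8)
    cv2.floodFill(f.copy(),m,s,0,(14,)*3,(14,)*3,8|cv2.FLOODFILL_MASK_ONLY|cv2.FLOODFILL_FIXED_RANGE|(255<<8))
    c=max(cv2.findContours(m[1:-1,1:-1],0,1)[0],key=cv2.contourArea); e=cv2.fitEllipse(cv2.convexHull(c))
    print(n,np.round(e[0],1),np.round(e[1],1),ray(d,e[0],z)[0].round(1))
m=cv2.inRange(hsv,(80,14,60),(108,70,200));m=cv2.morphologyEx(m,cv2.MORPH_OPEN,np.ones((3,3)))
c=max(cv2.findContours(m[:320,:345],0,1)[0],key=cv2.contourArea)
for nm,px in(("matmask",cv2.boxPoints(cv2.minAreaRect(c))),("mateye",[(110.6,180.1),(305.4,163.9),(313.1,254.1),(113.7,270.4)])):
    P=ray(d,px,3); print(nm,np.round(px,1).tolist(),P[:,:2].round(1).tolist(),P.mean(0).round(1))
P=ray(d,np.array([(592,193),(718,184),(730,335),(604,346)])/3.5+[100,155],13);print("smear",P[:,:2].round(1).tolist(),P.mean(0).round(1))
P=ray(d,np.array([(62,98),(142,80)])/3.1+[350,145],60);print("timer top edge",P.round(1).tolist())
P=ray(d,np.array([(71,158),(144,146)])/3.1+[350,145],3);print("timer foot front edge",P.round(1).tolist())
R=cv2.Rodrigues(ctrl.get_obs()["orientation"])[0];print(R.round(3))
E
python3 meas.py
```

```text
fix [441.6 171.3] [23.2 24.2] [ 590.  -239.2   98. ]
red [489.6 175.5] [22.7 24.5] [ 580.  -331.7   98. ]
blue [490.1 228.7] [23.9 24.6] [ 476.2 -326.6   98. ]
amber [390.2 232.9] [24.2 24.5] [ 471.4 -135.9   98. ]
pot [439.8 230.1] [17.1 17.7] [ 480.2 -237.5   65. ]
matmask [[107.5, 179.39999389648438], [305.70001220703125, 162.89999389648438], [313.29998779296875, 253.60000610351562], [115.0999984741211, 270.1000061035156]] [[607.9, 437.2], [636.6, 24.3], [445.2, 11.5], [418.3, 415.9]] [527.  222.2   3. ]
mateye [[110.6, 180.1], [305.4, 163.9], [313.1, 254.1], [113.7, 270.4]] [[606.2, 430.8], [634.4, 25.0], [444.0, 11.9], [417.7, 418.7]] [525.6 221.6   3. ]
smear [[535.3, 100.7], [539.4, 26.7], [450.0, 21.0], [444.8, 94.3]] [492.4  60.7  13. ]
timer top edge [[591.0, -104.2, 60.0], [602.0, -156.1, 60.0]]
timer foot front edge [[563.6, -114.4, 3.0], [571.0, -163.8, 3.0]]
[[ 0.9    0.436 -0.   ]
 [ 0.436 -0.9    0.001]
 [ 0.    -0.001 -1.   ]]
```

Request:
arm_command:
  series:
    - {"linear":[0.0427,-0.0152,0],"turn":0}
    - {"linear":[0.0427,-0.0152,0],"turn":0}
    - {"linear":[0.0427,-0.0152,0],"turn":0}
    - {"linear":[0.0427,-0.0152,0],"turn":0}
    - {"linear":[0.0427,-0.0152,0],"turn":0}
    - {"linear":[0.0427,-0.0152,0],"turn":0}
    - {"linear":[0.0427,-0.0152,0],"turn":0}
    - {"linear":[0.0427,-0.0152,0],"turn":0}
    - {"linear":[0.0427,-0.0152,0],"turn":0}
    - {"linear":[0.0427,-0.0152,0],"turn":0}
  jaw: 1

```text
t: 1.25
ee_pos: [591.5, -238.2, 241.7]
orientation: [3.062, 0.702, -0.0]
ft_force: [0.9, -0.2, -0.0]
width: 87.7
grasp_force: 0.0
```

Request:
arm_command:
  series:
    - {"linear":[0,0,0],"turn":-0.14}
    - {"linear":[0,0,0],"turn":-0.14}
    - {"linear":[0,0,0],"turn":-0.14}
    - {"linear":[0,0,0],"turn":-0.14}
    - {"linear":[0,0,0],"turn":-0.14}
    - {"linear":[0,0,0],"turn":-0.14}
    - {"linear":[0,0,0],"turn":-0.14}
    - {"linear":[0,0,0],"turn":-0.14}
    - {"linear":[0,0,0],"turn":-0.069}
    - {"linear":[0,0,0],"turn":0}

```text
t: 2.25
ee_pos: [590.4, -239.6, 241.5]
orientation: [-2.143, -2.297, 0.0]
ft_force: [0.1, 0.6, 0.0]
width: 87.4
grasp_force: 0.0
```

Request:
arm_command:
  series:
    - {"linear":[0,0,0.036]}
    - {"linear":[0,0,0.036]}
    - {"linear":[0,0,0.036]}
    - {"linear":[0,0,0.036]}
    - {"linear":[0,0,0.02]}
    - {"linear":[0,0,0.0127]}
    - {"linear":[0,0,0]}

```text
validation failed for argument at $.se...
```

Request:
arm_command:
  series:
    - {"linear":[0,0,0]}
    - {"linear":[0,0,0]}
    - {"linear":[0,0,0]}
    - {"linear":[0,0,0]}
    - {"linear":[0,0,0]}
    - {"linear":[0,0,0]}
    - {"linear":[0,0,0]}
    - {"linear":[0,0,0]}
  jaw: -1

```text
validation failed for argument at $.se...
```

Request:
arm_command:
  series:
    - {"linear":[0,0,0.036],"turn":0}
    - {"linear":[0,0,0.036],"turn":0}
    - {"linear":[0,0,0.036],"turn":0}
    - {"linear":[0,0,0.036],"turn":0}
    - {"linear":[0,0,0.02],"turn":0}
    - {"linear":[0,0,0.0127],"turn":0}
    - {"linear":[0,0,0],"turn":0}

```text
t: 2.95
ee_pos: [589.5, -239.3, 63.3]
orientation: [-2.143, -2.293, 0.002]
ft_force: [0.5, -0.2, -0.2]
width: 87.7
grasp_force: 0.0
```

Request:
arm_command:
  series:
    - {"linear":[0,0,0],"turn":0}
    - {"linear":[0,0,0],"turn":0}
    - {"linear":[0,0,0],"turn":0}
    - {"linear":[0,0,0],"turn":0}
    - {"linear":[0,0,0],"turn":0}
    - {"linear":[0,0,0],"turn":0}
    - {"linear":[0,0,0],"turn":0}
    - {"linear":[0,0,0],"turn":0}
  jaw: -1

```text
t: 3.75
ee_pos: [590.7, -239.8, 65.5]
orientation: [2.143, 2.296, 0.0]
ft_force: [-1.3, -0.0, 5.4]
width: 49.9
grasp_force: 30.0
```

Request:
arm_command:
  series:
    - {"linear":[0,0,-0.02],"turn":0}
    - {"linear":[0,0,-0.04],"turn":0}
    - {"linear":[0,0,-0.04],"turn":0}
    - {"linear":[0,0,-0.03],"turn":0}
    - {"linear":[0.02,-0.004,0],"turn":0}
    - {"linear":[0.04,-0.008,0],"turn":0}
    - {"linear":[0.04,-0.008,0],"turn":0}
    - {"linear":[0.04,-0.008,0],"turn":0}
    - {"linear":[0.04,-0.008,0],"turn":0}
    - {"linear":[0.04,-0.008,0],"turn":0}

```text
t: 4.75
ee_pos: [529.0, -21.0, 193.2]
orientation: [-2.142, -2.295, 0.003]
ft_force: [-0.2, 0.9, -0.6]
width: 49.6
grasp_force: 30.0
```

Request:
arm_command:
  series:
    - {"linear":[0.04,-0.008,0],"turn":0}
    - {"linear":[0.04,-0.008,0],"turn":0}
    - {"linear":[0.04,-0.008,0],"turn":0}
    - {"linear":[0.0317,-0.0053,0],"turn":0}
    - {"linear":[0.02,-0.004,0],"turn":0}
    - {"linear":[0,0,0],"turn":0}
    - {"linear":[0,0,0],"turn":0}

```text
t: 5.45
ee_pos: [485.0, 145.9, 193.8]
orientation: [-2.141, -2.298, 0.003]
ft_force: [-0.3, -0.6, -1.6]
width: 49.2
grasp_force: 30.0
```

Run:
```python
from h import *
o=ctrl.get_obs();print(o["ee_pos"],o["width"],o["ft_force"])
s=ctrl.get_image("side");t=ctrl.get_image("top")
cv2.imwrite("pics/held.png",np.hstack([cv2.resize(s["frame"],(400,300)),cv2.resize(t["frame"],(400,300))]))
```

```text
[484.99979967 145.91684255 193.78334712] 49.21812365155101 [-0.25857081 -0.62621212 -1.60081771]
```

View pics/held.png

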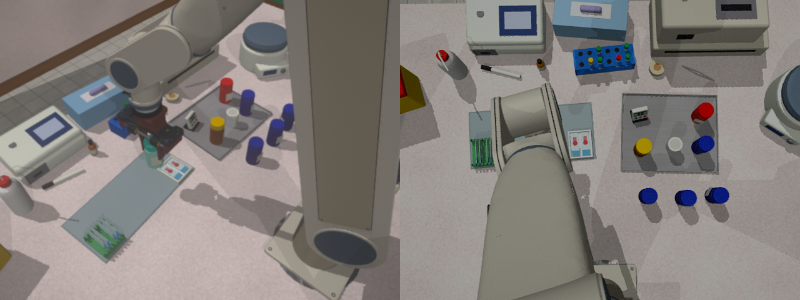

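The picture shows the turquoise jar upright in the gripper (about (150,152) in the left half), above its place beside the smear tray.

Request:
arm_command:
  series:
    - {"linear":[0,0,0.02],"turn":0}
    - {"linear":[0,0,0.04],"turn":0}
    - {"linear":[0,0,0.04],"turn":0}
    - {"linear":[0,0,0.02],"turn":0}
    - {"linear":[0,0,0.006],"turn":0}
    - {"linear":[0,0,0.003],"turn":0}
    - {"linear":[0,0,0],"turn":0}
    - {"linear":[0,0,0],"turn":0}

```text
t: 6.35
ee_pos: [487.3, 145.8, 67.1]
orientation: [2.143, 2.296, 0.003]
ft_force: [0.3, 0.2, -1.6]
width: 49.5
grasp_force: 30.0
```

Request:
arm_command:
  series:
    - {"linear":[0,0,0.001],"turn":0}
    - {"linear":[0,0,0.0005],"turn":0}
    - {"linear":[0,0,0],"turn":0}

```text
t: 6.65
ee_pos: [487.0, 146.0, 65.5]
orientation: [2.143, 2.296, 0.002]
ft_force: [-0.3, -1.0, 5.1]
width: 49.7
grasp_force: 30.0
```

Request:
arm_command:
  series:
    - {"linear":[0,0,0],"turn":0}
    - {"linear":[0,0,0],"turn":0}
    - {"linear":[0,0,0],"turn":0}
    - {"linear":[0,0,0],"turn":0}
    - {"linear":[0,0,0],"turn":0}
    - {"linear":[0,0,0],"turn":0}
    - {"linear":[0,0,-0.02],"turn":0}
    - {"linear":[0,0,-0.04],"turn":0}
    - {"linear":[0,0,-0.04],"turn":0}
    - {"linear":[0,0,-0.03],"turn":0}
  jaw: 1

```text
t: 7.65
ee_pos: [486.7, 145.9, 196.6]
orientation: [2.143, 2.296, 0.002]
ft_force: [0.8, -0.8, -0.1]
width: 87.8
grasp_force: 0.0
```

Request:
arm_command:
  series:
    - {"linear":[-0.046,0.00577,0],"turn":0}
    - {"linear":[-0.046,0.00577,0],"turn":0}
    - {"linear":[-0.046,0.00577,0],"turn":0}
    - {"linear":[-0.046,0.00577,0],"turn":0}
    - {"linear":[-0.046,0.00577,0],"turn":0}
    - {"linear":[-0.046,0.00577,0],"turn":0}
    - {"linear":[-0.046,0.00577,0],"turn":0}
    - {"linear":[-0.046,0.00577,0],"turn":0}
    - {"linear":[-0.046,0.00577,0],"turn":0}
    - {"linear":[-0.046,0.00577,0],"turn":0}

```text
t: 8.65
ee_pos: [575.5, -311.1, 194.3]
orientation: [-2.144, -2.296, -0.0]
ft_force: [1.1, -0.2, 0.1]
width: 87.9
grasp_force: 0.0
```

Request:
arm_command:
  series:
    - {"linear":[-0.023,0.0029,0],"turn":0}
    - {"linear":[0,0,0],"turn":0}
    - {"linear":[0,0,0],"turn":0}

```text
t: 8.95
ee_pos: [579.5, -331.7, 193.8]
orientation: [-2.144, -2.295, 0.0]
ft_force: [0.9, 0.9, -0.3]
width: 87.7
grasp_force: 0.0
```

Request:
arm_command:
  series:
    - {"linear":[0,0,0.036],"turn":0}
    - {"linear":[0,0,0.036],"turn":0}
    - {"linear":[0,0,0.036],"turn":0}
    - {"linear":[0,0,0.0215],"turn":0}
    - {"linear":[0,0,0],"turn":0}

```text
t: 9.45
ee_pos: [577.8, -328.8, 61.6]
orientation: [-2.137, -2.293, 0.002]
ft_force: [-0.1, -0.0, 0.9]
width: 87.7
grasp_force: 0.0
```

Request:
arm_command:
  series:
    - {"linear":[0,0,0],"turn":0}
    - {"linear":[0,0,0],"turn":0}
    - {"linear":[0,0,0],"turn":0}
    - {"linear":[0,0,0],"turn":0}
    - {"linear":[0,0,0],"turn":0}
    - {"linear":[0,0,0],"turn":0}
    - {"linear":[0,0,0],"turn":0}
    - {"linear":[0,0,0],"turn":0}
  jaw: -1

```text
t: 10.25
ee_pos: [580.4, -332.2, 65.7]
orientation: [2.143, 2.296, 0.0]
ft_force: [-1.2, 0.6, 5.7]
width: 49.6
grasp_force: 30.0
```

Request:
arm_command:
  series:
    - {"linear":[0,0,-0.02],"turn":0}
    - {"linear":[0,0,-0.04],"turn":0}
    - {"linear":[0,0,-0.04],"turn":0}
    - {"linear":[0,0,-0.03],"turn":0}
    - {"linear":[0.02,-0.0022,0],"turn":0}
    - {"linear":[0.042,-0.0046,0],"turn":0}
    - {"linear":[0.042,-0.0046,0],"turn":0}
    - {"linear":[0.042,-0.0046,0],"turn":0}
    - {"linear":[0.042,-0.0046,0],"turn":0}
    - {"linear":[0.042,-0.0046,0],"turn":0}

```text
t: 11.25
ee_pos: [538.1, -102.7, 194.6]
orientation: [-2.143, -2.296, 0.001]
ft_force: [0.8, 0.6, -1.9]
width: 49.4
grasp_force: 30.0
```

Request:
arm_command:
  series:
    - {"linear":[0.042,-0.0046,0],"turn":0}
    - {"linear":[0.042,-0.0046,0],"turn":0}
    - {"linear":[0.042,-0.0046,0],"turn":0}
    - {"linear":[0.042,-0.0046,0],"turn":0}
    - {"linear":[0.042,-0.0046,0],"turn":0}
    - {"linear":[0.042,-0.0046,0],"turn":0}
    - {"linear":[0.042,-0.0046,0],"turn":0}
    - {"linear":[0.032,-0.0033,0],"turn":0}
    - {"linear":[0,0,0],"turn":0}
    - {"linear":[0,0,0],"turn":0}

```text
t: 12.25
ee_pos: [480.6, 218.8, 194.6]
orientation: [-2.141, -2.299, 0.002]
ft_force: [0.3, -0.4, -0.7]
width: 49.8
grasp_force: 30.0
```

Request:
arm_command:
  series:
    - {"linear":[0,0,0.02],"turn":0}
    - {"linear":[0,0,0.04],"turn":0}
    - {"linear":[0,0,0.04],"turn":0}
    - {"linear":[0,0,0.02],"turn":0}
    - {"linear":[0,0,0.007],"turn":0}
    - {"linear":[0,0,0.002],"turn":0}
    - {"linear":[0,0,0.001],"turn":0}
    - {"linear":[0,0,0.0005],"turn":0}
    - {"linear":[0,0,0],"turn":0}

```text
t: 13.15
ee_pos: [482.0, 218.6, 65.4]
orientation: [2.143, 2.296, 0.003]
ft_force: [1.0, -0.9, 0.2]
width: 49.4
grasp_force: 30.0
```

Request:
arm_command:
  series:
    - {"linear":[0,0,0],"turn":0}
    - {"linear":[0,0,0],"turn":0}
    - {"linear":[0,0,0],"turn":0}
    - {"linear":[0,0,0],"turn":0}
    - {"linear":[0,0,0],"turn":0}
    - {"linear":[0,0,0],"turn":0}
    - {"linear":[0,0,-0.02],"turn":0}
    - {"linear":[0,0,-0.04],"turn":0}
    - {"linear":[0,0,-0.04],"turn":0}
    - {"linear":[0,0,-0.03],"turn":0}
  jaw: 1

```text
t: 14.15
ee_pos: [481.6, 218.8, 196.6]
orientation: [2.143, 2.296, 0.002]
ft_force: [0.7, 0.3, 0.1]
width: 87.6
grasp_force: 0.0
```

Request:
arm_command:
  series:
    - {"linear":[-0.0453,-0.00354,0],"turn":0}
    - {"linear":[-0.0453,-0.00354,0],"turn":0}
    - {"linear":[-0.0453,-0.00354,0],"turn":0}
    - {"linear":[-0.0453,-0.00354,0],"turn":0}
    - {"linear":[-0.0453,-0.00354,0],"turn":0}
    - {"linear":[-0.0453,-0.00354,0],"turn":0}
    - {"linear":[-0.0453,-0.00354,0],"turn":0}
    - {"linear":[-0.0453,-0.00354,0],"turn":0}
    - {"linear":[-0.0453,-0.00354,0],"turn":0}
    - {"linear":[-0.0453,-0.00354,0],"turn":0}

```text
t: 15.15
ee_pos: [476.7, -237.7, 194.5]
orientation: [2.144, 2.296, 0.0]
ft_force: [0.9, 0.2, 0.3]
width: 87.9
grasp_force: 0.0
```

Request:
arm_command:
  series:
    - {"linear":[-0.0453,-0.00354,0],"turn":0}
    - {"linear":[-0.0453,-0.00354,0],"turn":0}
    - {"linear":[0,0,0],"turn":0}
    - {"linear":[0,0,0],"turn":0}
    - {"linear":[0,0,0],"turn":0}

```text
t: 15.65
ee_pos: [475.9, -325.4, 194.1]
orientation: [-2.142, -2.296, -0.0]
ft_force: [0.7, 0.4, 0.2]
width: 88.0
grasp_force: 0.0
```

Request:
arm_command:
  series:
    - {"linear":[0,0,0.036],"turn":0}
    - {"linear":[0,0,0.036],"turn":0}
    - {"linear":[0,0,0.036],"turn":0}
    - {"linear":[0,0,0.0215],"turn":0}
    - {"linear":[0,0,0],"turn":0}

```text
t: 16.15
ee_pos: [474.6, -323.6, 62.2]
orientation: [-2.137, -2.294, 0.001]
ft_force: [-0.5, 0.4, 0.1]
width: 87.5
grasp_force: 0.0
```

Request:
arm_command:
  series:
    - {"linear":[0,0,0],"turn":0}
    - {"linear":[0,0,0],"turn":0}
    - {"linear":[0,0,0],"turn":0}
    - {"linear":[0,0,0],"turn":0}
    - {"linear":[0,0,0],"turn":0}
    - {"linear":[0,0,0],"turn":0}
    - {"linear":[0,0,0],"turn":0}
    - {"linear":[0,0,0],"turn":0}
  jaw: -1

```text
t: 16.95
ee_pos: [476.6, -326.9, 65.7]
orientation: [2.143, 2.296, 0.0]
ft_force: [-1.0, 1.3, 6.9]
width: 49.5
grasp_force: 30.0
```

Request:
arm_command:
  series:
    - {"linear":[0,0,-0.02],"turn":0}
    - {"linear":[0,0,-0.04],"turn":0}
    - {"linear":[0,0,-0.04],"turn":0}
    - {"linear":[0,0,-0.03],"turn":0}
    - {"linear":[0.0217,0.0015,0],"turn":0}
    - {"linear":[0.0425,0.00293,0],"turn":0}
    - {"linear":[0.0425,0.00293,0],"turn":0}
    - {"linear":[0.0425,0.00293,0],"turn":0}
    - {"linear":[0.0425,0.00293,0],"turn":0}
    - {"linear":[0.0425,0.00293,0],"turn":0}

```text
t: 17.95
ee_pos: [475.6, -90.3, 194.8]
orientation: [-2.144, -2.296, 0.0]
ft_force: [0.1, 0.4, -2.1]
width: 49.5
grasp_force: 30.0
```

Request:
arm_command:
  series:
    - {"linear":[0.0425,0.00293,0],"turn":0}
    - {"linear":[0.0425,0.00293,0],"turn":0}
    - {"linear":[0.0425,0.00293,0],"turn":0}
    - {"linear":[0.0425,0.00293,0],"turn":0}
    - {"linear":[0.0425,0.00293,0],"turn":0}
    - {"linear":[0.0425,0.00293,0],"turn":0}
    - {"linear":[0.0425,0.00293,0],"turn":0}
    - {"linear":[0.0425,0.00293,0],"turn":0}
    - {"linear":[0.0425,0.00293,0],"turn":0}
    - {"linear":[0,0,0],"turn":0}

```text
t: 18.95
ee_pos: [476.2, 295.8, 195.0]
orientation: [-2.139, -2.301, -0.003]
ft_force: [-0.4, 0.1, -1.7]
width: 49.4
grasp_force: 30.0
```

Request:
arm_command:
  series:
    - {"linear":[0,0,0],"turn":0}
    - {"linear":[0,0,0],"turn":0}

```text
t: 19.15
ee_pos: [475.7, 290.5, 194.6]
orientation: [-2.144, -2.296, 0.002]
ft_force: [0.3, -0.8, -1.9]
width: 49.9
grasp_force: 30.0
```

Request:
arm_command:
  series:
    - {"linear":[0,0,0.02],"turn":0}
    - {"linear":[0,0,0.04],"turn":0}
    - {"linear":[0,0,0.04],"turn":0}
    - {"linear":[0,0,0.02],"turn":0}
    - {"linear":[0,0,0.007],"turn":0}
    - {"linear":[0,0,0.002],"turn":0}
    - {"linear":[0,0,0.001],"turn":0}
    - {"linear":[0,0,0.0005],"turn":0}
    - {"linear":[0,0,0],"turn":0}

```text
t: 20.05
ee_pos: [477.0, 291.7, 65.5]
orientation: [2.143, 2.296, 0.003]
ft_force: [0.3, -1.0, 0.5]
width: 49.8
grasp_force: 30.0
```

Request:
arm_command:
  series:
    - {"linear":[0,0,0],"turn":0}
    - {"linear":[0,0,0],"turn":0}
    - {"linear":[0,0,0],"turn":0}
    - {"linear":[0,0,0],"turn":0}
    - {"linear":[0,0,0],"turn":0}
    - {"linear":[0,0,0],"turn":0}
    - {"linear":[0,0,-0.02],"turn":0}
    - {"linear":[0,0,-0.04],"turn":0}
    - {"linear":[0,0,-0.04],"turn":0}
    - {"linear":[0,0,-0.03],"turn":0}
  jaw: 1

```text
t: 21.05
ee_pos: [476.6, 291.8, 196.7]
orientation: [2.143, 2.296, 0.002]
ft_force: [1.2, 0.1, 0.4]
width: 87.7
grasp_force: 0.0
```

Request:
arm_command:
  series:
    - {"linear":[-0.0432,0.00824,0],"turn":0}
    - {"linear":[-0.0432,0.00824,0],"turn":0}
    - {"linear":[-0.0432,0.00824,0],"turn":0}
    - {"linear":[-0.0432,0.00824,0],"turn":0}
    - {"linear":[-0.0432,0.00824,0],"turn":0}
    - {"linear":[-0.0432,0.00824,0],"turn":0}
    - {"linear":[-0.0432,0.00824,0],"turn":0}
    - {"linear":[-0.0432,0.00824,0],"turn":0}
    - {"linear":[-0.0432,0.00824,0],"turn":0}
    - {"linear":[-0.0432,0.00824,0],"turn":0}

```text
t: 22.05
ee_pos: [588.3, -135.6, 194.5]
orientation: [-2.144, -2.296, -0.0]
ft_force: [0.4, -0.6, 1.2]
width: 88.0
grasp_force: 0.0
```

Request:
arm_command:
  series:
    - {"linear":[0,0,0],"turn":0.14}
    - {"linear":[0,0,0],"turn":0.14}
    - {"linear":[0,0,0],"turn":0.14}
    - {"linear":[0,0,0],"turn":0.14}
    - {"linear":[0,0,0],"turn":0.14}
    - {"linear":[0,0,0],"turn":0.14}
    - {"linear":[0,0,0],"turn":0.14}
    - {"linear":[0,0,0],"turn":0.14}
    - {"linear":[0,0,0],"turn":0.14}
    - {"linear":[0,0,0],"turn":0.14}

```text
t: 23.05
ee_pos: [588.0, -133.8, 194.3]
orientation: [-3.12, -0.367, 0.001]
ft_force: [0.9, 0.4, 0.1]
width: 87.7
grasp_force: 0.0
```

Request:
arm_command:
  series:
    - {"linear":[0,0,0],"turn":0.06}
    - {"linear":[0,0,0],"turn":0}
    - {"linear":[0,0,0],"turn":0}

```text
t: 23.35
ee_pos: [588.1, -133.7, 194.4]
orientation: [-3.129, -0.285, 0.0]
ft_force: [-0.4, 0.2, 0.3]
width: 87.8
grasp_force: 0.0
```

Run:
```python
from h import *
o=ctrl.get_obs();print(o["ee_pos"],o["orientation"],o["qpos"])
t=ctrl.get_image("top");s=ctrl.get_image("side")
a=cv2.resize(t["frame"][155:280,95:325],None,fx=3.4,fy=3.4,interpolation=cv2.INTER_CUBIC)[:,:782]
u,v=proj(s,[588,-134,30])[0].astype(int);print(u,v)
b=cv2.resize(s["frame"][max(v-40,0):v+40,u-80:u+80],None,fx=2.1,fy=2.1,interpolation=cv2.INTER_CUBIC)
b=cv2.copyMakeBorder(b,0,0,0,a.shape[1]-b.shape[1],cv2.BORDER_CONSTANT)
cv2.imwrite("pics/jars.png",np.vstack([a,b]))
f=cv2.bilateralFilter(t["frame"],7,25,5)
for n,P in(("fix",(486,146,98)),("red",(481,219,98)),("blue",(476,291.5,98))):
    q=tuple(int(round(x)) for x in proj(t,P)[0])
    m=np.zeros((482,642),np.uint8)
    cv2.floodFill(f.copy(),m,q,0,(14,)*3,(14,)*3,8|cv2.FLOODFILL_MASK_ONLY|cv2.FLOODFILL_FIXED_RANGE|(255<<8))
    c=max(cv2.findContours(m[1:-1,1:-1],0,1)[0],key=cv2.contourArea); e=cv2.fitEllipse(cv2.convexHull(c))
    print(n,q,np.round(e[0],1),np.round(e[1],1),ray(t,e[0],98)[0].round(1))
```

```text
[ 588.07411464 -133.73657836  194.37969825] [-3.12853375e+00 -2.85008117e-01  3.59614956e-04] [-2.43355421e-01  4.48005083e-01  1.71481735e+00  2.74923356e-05
  9.79020502e-01  1.14572794e+00]
305 192
fix (242, 228) [241.9 227.2] [23.8 24.6] [487.1 145.9  98. ]
red (203, 231) [203.8 230.4] [24.  24.8] [482.2 218.1  98. ]
blue (165, 234) [165.4 233.5] [23.9 25. ] [477.4 290.8  98. ]
```

View pics/jars.png

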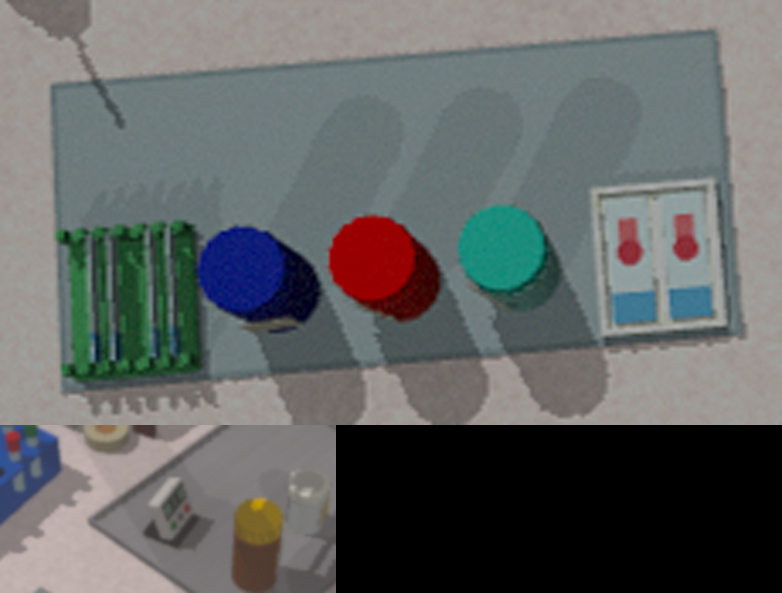

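The jars are within about 1.5 mm of their targets and upright: blue (165,234), red (204,230), turquoise (242,227). The lower-left inset shows the timer where I expected it, so I'm going down to grasp it.

Request:
arm_command:
  series:
    - {"linear":[0,0,0.036],"turn":0}
    - {"linear":[0,0,0.036],"turn":0}
    - {"linear":[0,0,0.036],"turn":0}
    - {"linear":[0,0,0.028],"turn":0}
    - {"linear":[0,0,0.015],"turn":0}
    - {"linear":[0,0,0.0055],"turn":0}
    - {"linear":[0,0,0],"turn":0}

```text
t: 24.15
ee_pos: [588.3, -133.8, 37.9]
orientation: [-3.129, -0.283, 0.0]
ft_force: [-0.3, -0.0, -0.2]
width: 87.9
grasp_force: 0.0
```

Request:
arm_command:
  series:
    - {"linear":[0,0,0],"turn":0}
    - {"linear":[0,0,0],"turn":0}
    - {"linear":[0,0,0],"turn":0}
    - {"linear":[0,0,0],"turn":0}
    - {"linear":[0,0,0],"turn":0}
    - {"linear":[0,0,0],"turn":0}
    - {"linear":[0,0,0],"turn":0}
    - {"linear":[0,0,0],"turn":0}
  jaw: -1

```text
t: 24.95
ee_pos: [588.4, -133.9, 38.4]
orientation: [3.129, 0.282, 0.001]
ft_force: [-0.8, -0.1, 6.9]
width: 52.1
grasp_force: 29.8
```

Request:
arm_command:
  series:
    - {"linear":[0,0,-0.02],"turn":0}
    - {"linear":[0,0,-0.04],"turn":0}
    - {"linear":[0,0,-0.04],"turn":0}
    - {"linear":[0,0,-0.03],"turn":0}
    - {"linear":[0,0,0],"turn":0}

```text
t: 25.45
ee_pos: [590.7, -134.4, 172.2]
orientation: [3.126, 0.282, 0.011]
ft_force: [1.6, -0.2, -1.4]
width: 52.1
grasp_force: 29.8
```

Request:
arm_command:
  series:
    - {"linear":[0.00213,-0.0198,0],"turn":0}
    - {"linear":[0.00427,-0.0397,0],"turn":0}
    - {"linear":[0.00427,-0.0397,0],"turn":0}
    - {"linear":[0.00427,-0.0397,0],"turn":0}
    - {"linear":[0.00427,-0.0397,0],"turn":0}
    - {"linear":[0.00427,-0.0397,0],"turn":0}
    - {"linear":[0.00427,-0.0397,0],"turn":0}
    - {"linear":[0.00427,-0.0397,0],"turn":0}
    - {"linear":[0.00427,-0.0397,0],"turn":0}
    - {"linear":[0.00213,-0.0193,0],"turn":0}

```text
t: 26.45
ee_pos: [560.9, 226.7, 166.3]
orientation: [3.129, 0.285, -0.003]
ft_force: [-0.4, -0.5, -0.9]
width: 52.3
grasp_force: 29.8
```

Request:
arm_command:
  series:
    - {"linear":[0,0,0],"turn":0.055}
    - {"linear":[0,0,0],"turn":0.056}
    - {"linear":[0,0,0],"turn":0}
    - {"linear":[0,0,0],"turn":0}
    - {"linear":[0,0,0],"turn":0}

```text
t: 26.95
ee_pos: [561.9, 223.7, 167.3]
orientation: [3.139, 0.109, -0.001]
ft_force: [-1.0, 0.0, -1.5]
width: 52.3
grasp_force: 29.8
```

Run:
```python
from h import *
o=ctrl.get_obs();print(o["ee_pos"],o["orientation"],o["qpos"])
s=ctrl.get_image("side")
u,v=proj(s,[560,224,165])[0].astype(int);print(u,v)
cv2.imwrite("pics/tim.png",cv2.resize(s["frame"][max(v-60,0):v+120,max(u-100,0):u+140],None,fx=3.2,fy=3.2,interpolation=cv2.INTER_CUBIC))
```

```text
[561.92315498 223.71023277 167.33952895] [ 3.13942058e+00  1.09135069e-01 -1.43575071e-03] [3.59189390e-01 4.85859183e-01 1.72671560e+00 3.78890672e-05
 9.29972076e-01 1.86046542e+00]
184 252
```

View pics/tim.png

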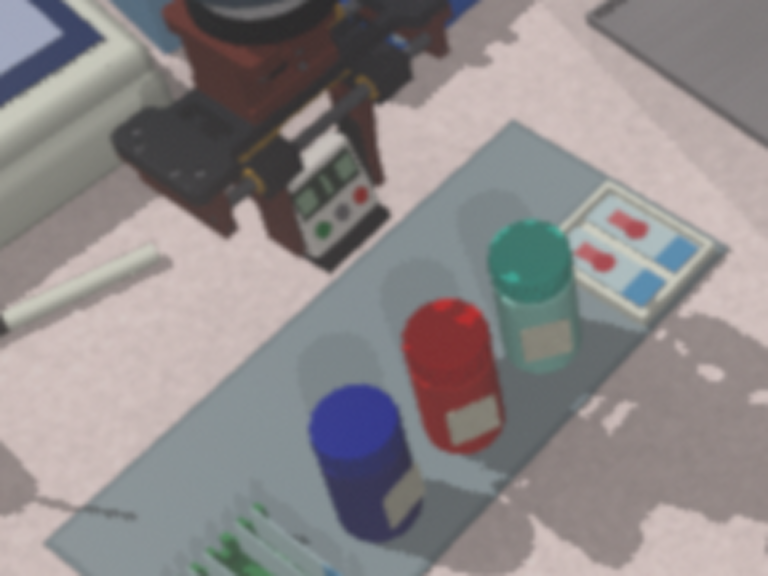

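The timer is held level, at about (335,200) in the crop, with its screen towards the jars. I'm lowering it behind the red jar.

Request:
arm_command:
  series:
    - {"linear":[0,0,0.03],"turn":0}
    - {"linear":[0,0,0.04],"turn":0}
    - {"linear":[0,0,0.03],"turn":0}
    - {"linear":[0,0,0.02],"turn":0}
    - {"linear":[0,0,0.007],"turn":0}
    - {"linear":[0,0,0.001],"turn":0}
    - {"linear":[0,0,0.001],"turn":0}
    - {"linear":[0,0,0],"turn":0}
    - {"linear":[0,0,0],"turn":0}

```text
t: 27.9
ee_pos: [562.8, 224.3, 40.1]
orientation: [-3.139, -0.108, -0.003]
ft_force: [-0.7, -0.4, -1.4]
width: 52.0
grasp_force: 29.9
```

Request:
arm_command:
  series:
    - {"linear":[0,0,0.0008],"turn":0}
    - {"linear":[0,0,0.0007],"turn":0}
    - {"linear":[0,0,0],"turn":0}

```text
t: 28.2
ee_pos: [562.6, 224.2, 38.4]
orientation: [-3.139, -0.108, -0.001]
ft_force: [-1.1, -1.8, 5.1]
width: 51.8
grasp_force: 29.9
```

Touching the mat. Next: release, rise, and back off to the right.

Request:
arm_command:
  series:
    - {"linear":[0,0,0],"turn":0}
    - {"linear":[0,0,0],"turn":0}
    - {"linear":[0,0,0],"turn":0}
    - {"linear":[0,0,0],"turn":0}
    - {"linear":[0,0,0],"turn":0}
    - {"linear":[0,0,0],"turn":0}
    - {"linear":[0,0,-0.02],"turn":0}
    - {"linear":[0,0,-0.04],"turn":0}
    - {"linear":[0,0,-0.045],"turn":0}
    - {"linear":[0,0,-0.045],"turn":0}
  jaw: 1

```text
t: 29.2
ee_pos: [561.7, 223.8, 188.7]
orientation: [3.139, 0.108, -0.002]
ft_force: [-0.6, -0.3, -0.3]
width: 87.7
grasp_force: 0.0
```

Request:
arm_command:
  series:
    - {"linear":[0,0.045,-0.01],"turn":0}
    - {"linear":[0,0.045,-0.01],"turn":0}
    - {"linear":[0,0.045,-0.01],"turn":0}
    - {"linear":[0,0.045,-0.01],"turn":0}
    - {"linear":[0,0.045,0],"turn":0}
    - {"linear":[0,0.045,0],"turn":0}
    - {"linear":[0,0.045,0],"turn":0}
    - {"linear":[0,0.045,0],"turn":0}
    - {"linear":[0,0,0],"turn":0}
    - {"linear":[0,0,0],"turn":0}

```text
t: 30.2
ee_pos: [586.6, -135.8, 227.3]
orientation: [-3.139, -0.104, 0.001]
ft_force: [0.3, 0.0, 0.5]
width: 87.5
grasp_force: 0.0
```

Run:
```python
from h import *
t=ctrl.get_image("top");s=ctrl.get_image("side")
a=cv2.resize(t["frame"][155:280,95:325],None,fx=3.4,fy=3.4,interpolation=cv2.INTER_CUBIC)
u,v=proj(s,[520,222,20])[0].astype(int)
b=cv2.resize(s["frame"],(240,180))
b=cv2.copyMakeBorder(b,0,0,0,a.shape[1]-b.shape[1],cv2.BORDER_CONSTANT)
cv2.imwrite("pics/fin.png",np.vstack([a,b])[:600])
o=ctrl.get_obs();print(o["t"],o["ee_pos"])
```

```text
30.3 [ 586.64076047 -134.14871598  227.27701554]
```

View pics/fin.png

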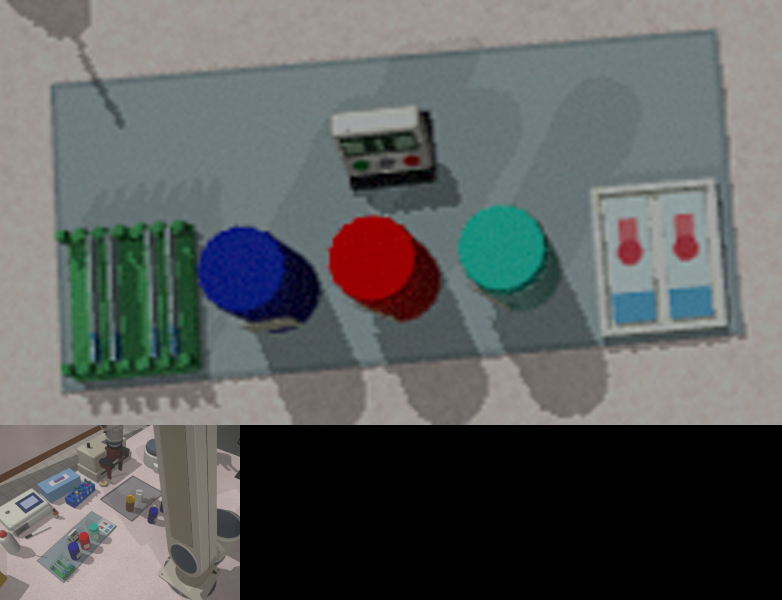

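The picture shows the row blue, red and turquoise between rack and smear tray. The timer is behind the red jar at (385,148) in the crop, square and facing the jars. I'll do a quick gap check and then hand in.

Run:
```python
from h import *
t=ctrl.get_image("top")
P=ray(t,np.array([(350,188),(436,180)])/3.4+[95,155],5)[:,:2]; y=.0694
R=np.array([[np.cos(y),np.sin(y)],[-np.sin(y),np.cos(y)]]); r=np.array([482.2,218.1])
q=(P-r)@R.T; print("timer front edge rel. red jar, mat axes",q.round(1)); g=q[:,0].mean()-25; print("gap",g)
if 20<g<50: print(ctrl.close_job())
```

```text
timer front edge rel. red jar, mat axes [[ 58.7  26.2]
 [ 59.1 -26.1]]
gap 33.923081186457196
the job is handed in; nothing more can be done
None
```

The staining line is set out and handed in, using about 30 of the 104 s: turquoise, red and blue stand in line from the smear tray to the drying rack, within about 1.5 mm of target, with the timer square behind red (34 mm gap), screen to the jars, and the yellow-lidded jar and pot not touched.

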